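# Snap the photo camera onto its desk stand

### The job

Set up the photo station at the registration desk: take the black camera head, turn it so that the hole in its tube (under the lens) faces the same way as the red spring button on the stand's post, and slide the tube down over the post so that its mouth squeezes the button in. Push it down by hand, do not drop it, until the tube sits fully on the stand's plate and the button has popped out through the hole; then let go. Leave the white lamp head standing where it is.

Things in the scene. Friction and masses are not known exactly. Their poses are not given: they have to be found in the camera images.
- camera_head: Black camera head, 0.3 kg, loose, upright. Origin: centre of its underside. z 100-150 mm: camera body 50 (x) by 46 mm (y), grip its flat y faces; lens 36 mm wide, 12 mm proud on +x. Below: square tube, 36 mm outside, bore 30 mm, 100 mm deep, open below; the lowest 41 mm flare to a mouth 62 mm inside, 70 outside. Hole 24 wide, 20 mm high in the +x wall (3 mm thick), centred 51 mm up, under the lens
- stand: Fixed stand: grey plate 150 (x) by 130 by 20 mm with an upright aluminium post 20 mm square in its middle, top 110 mm above the desk. Origin: on the desk under the post's axis, z up. The red button is on the post's +x face. A head is home when its mouth rests on the plate: origin 20 mm above the stand's, its +x along the stand's +x (5 mm of play each side of the post)
- button (a joint): Red spring button of the stand: 10 mm pin, slippery dome, 71 mm above the desk. In m: 0 = fully out, 15 mm proud of the post's +x face; 0.015 = flush. Takes 4 to 13 N, springs back. A head's flared mouth pushes it in, 5 to 15 mm, as the head is pressed down (about 4 to 15 N) and it pops out when the hole comes level with it, just before the head is home
- lamp_head: White lamp head, the wrong one, not to be moved: loose, the same tube in white, with an upright lamp panel 24 (x) by 90 (y) by 56 mm, yellow face to +x. 156 mm tall. Origin: centre of its underside
There are look-alikes about, which are no part of the job. What is meant by the stand is not purple, and is the smaller of those in its own colour.

How it is judged:
On the way:
1. the camera head's tube, over the post and in the fingers' grip or push, squeezes the spring button in (value of joint button above 0.0015 m and horizontal distance between camera_head and stand below 0.015 m and z of camera_head in the frame of stand between 0.022 and 0.09 m and contact force between the fingers and camera_head above 0.5 N).
At the end, for the whole second after the job is handed in: The camera head sits on the stand's plate (within 4 mm), its axis within 10 mm of the post's, upright within 7 degrees and at rest, with the button sprung out through the hole (within 3 mm of fully out); the lamp head still stands (value of joint button below 0.003 m and horizontal distance between camera_head and stand below 0.01 m and z of camera_head in the frame of stand between 0.015 and 0.024 m and angle between camera_head's own z axis and vertical below 0.12 rad and linear speed of camera_head below 0.02 m/s and angle between lamp_head's own z axis and vertical below 0.15 rad); the robot touches nothing.
It fails at once if the lamp head is moved by more than 40 mm (distance of lamp_head from where it was at the start of the episode above 0.04 m).
It also fails if it takes over 43 s, if anything falls off the work surface, if the arm or the gripper's body presses on something with over 40 N, if the wrist force passes 120 N, or if a joint passes its speed limit or range.

### The arm

A 7-joint arm with a two-finger parallel gripper is mounted at the origin on the work surface. World frame = base frame: x ahead of the robot, y to its left, z up, the work surface at z = 0. Lengths are in m, angles in rad, forces in N, time in s.
With the tool pointing down it reaches from about 0.4 to 0.925 m from the base axis. Payload 5.6 kg.
Tool frame: the origin (TCP) lies at the very end of the fingers, on their centre line; the grasp point (between the pads) lies arm.pinch_z behind it (arm.pinch_z is the distance from the TCP to the grasp point, in m); z points along the fingers, x is the direction in which the jaws open and shut, and the axes are right-handed (so a half turn about z gives the same grasp; the last joint's range is limited). The gripper opens to 85 mm and grips with 20 to 120 N. Pads are 22 mm wide; open, the fingers measure 114 mm over their backs; the gripper's body (76 mm by 85 mm) begins 54 mm behind the grasp point. The pads swing forward as they close: fully open they stand 13 mm farther back than shut.
Start: joints at [-0.043, 0.468, -0.012, 1.603, 0.006, 1.071, -0.056], TCP at [0.65, -0, 0.231] pointing down, gripper open.
Joint ranges: [-2.53, 2.53], [-0.31, 2.02], [-1.57, 1.55], [0.28, 2.44], [-1.29, 4.43], [0.15, 1.84], [-2.92, 2.92]. Speed limits (rad/s): [2.57, 2.57, 3.14, 3.14, 3.14, 3.14, 3.14].

### API

Orientations are given as a unit quaternion [w, x, y, z].
In Python, from plant import observe, cams, arm, recognise, cut_out gives the robot as it stands. The module is installed in compiled form; this text tells all that it offers.
- The arm moves only by the shell command python3 -m creep 'ROWS' [OPENING] [FORCE]. ROWS is a JSON object of lists of equal length, an entry for each row: "xyz": the shift along the tool's x, y, z in cm, a list of three; "yaw": the turn about the tool's z in degrees. In form: {"xyz": [[dx, dy, dz], ...], "yaw": [yaw, ...]}. A call has exactly 8 rows; each row shifts and turns the commanded pose from where the row before left it, along the tool's axes as they then stand; what a row does not reach is not made up. A row lasts 1/12 s, in which the tool goes at most 41.7 mm and 7.16 degrees, less where a joint would pass 70% of its speed; a pose out of reach is approached as far as the arm can. A call is refused whole if a number of a shift passes 4.17 or a number of a turn 7.16, either way. A call with a gripper value outside its range is refused whole. OPENING is the closure, from -1 (fully open) to 1 (shut), set as the call begins (- or left out, the last holds). The fingers move at their own pace and stop on an object; FORCE is the grip in N (left out, the last holds). Time passes only in rows, so rows that do not move let the fingers close, or fill a call up. It gives the time, the measured TCP pose, the force and the opening at its end, in the units of the state.
- observe(): the state, without advancing time (a new reading comes with each control period).
- cams.read_camera(name): name is "scene" or "side" or "wrist"; returns the picture (384x512x3 uint8, red, green, blue); there is no depth.
- cams.get_calibration(name): a dict with "vertical_fov" (degrees; the focal length in pixels is half the picture's height over the tangent of half this angle, whatever the lens; pixels are square), "cx", "cy" (the principal point, pixels), "k1" (the pictures are not rectified: a ray, as slopes to the right and down, at radius r is drawn at 1 + k1 r^2 times it, then the intrinsics apply), "rvec" (rotation vector, rad) and "tvec" (3), from world to camera coordinates, as OpenCV has them; the wrist camera has in their place "mount" (4x4, takes a point from camera to tool coordinates, whose origin is the TCP and whose axes are the tool frame's). Camera axes: x right, y down, z forward; pixel columns grow to the right and rows downward; lengths in m; the calibration is good to about 2 mm. A picture is of the moment at which its call begins: read the wrist's pose just before it. get_calibration takes no time and is no camera call.
- arm.sign_off(): hands the job in, once; it reports no verdict.
Trained networks look in the newest picture that a camera, given by its name, has taken for a name from the list of things; names that differ only in an ending like _2 or _b are one class to them, and where a whole thing is asked for, a point or a joint stands for the part that bears it (a point fixed in the world has none). Each returns a list of dicts, best first, with "p" (0 to 1); they miss things now and then, are a little off and sometimes report something else, mostly with a low value. They report only what shows in the picture. A call takes as long as a camera call. They do not tell look-alikes from the thing itself.
- recognise(query, camera): "extent" ([centre column, centre row, width, height] in pixels, round what is visible of it).
- cut_out(query, camera): "mask" (384x512 bool, what is visible of it) and "extent" ([centre column, centre row, width, height] in pixels, round what is visible of it).
The state is a dict: "time_s": time; "joint_pos": joint angles; "qvel": joint speeds; "joint_torque": joint torques, N m; "tcp_pos": TCP position; "ee_rot": TCP orientation; "contact_force": force on the tool from outside, world axes, zero at the start; "moment": the same for the moment, N m; "grip_width": finger opening in m.
Only numpy, scipy, OpenCV 4.12 (cv2) and the standard library are available. Lean on these libraries where they do the work, as an engineer would, in place of code of your own. Each camera call takes 0.05 s, during which the arm holds its last target.

## Working session

There is one attempt and no reset: what is moved stays moved. The work goes in short steps, Python scripts to look and compute and a shell command to move; the robot and the scene stay as the last step left them, time stands still between calls to the robot, and variables do not carry over. Pictures are saved under pics/ and viewed, and the job is handed in when it is done.

```bash
mkdir -p pics; ls
python3 - <<'E'
from plant import observe,cams,arm
import cv2
print(observe()); print(arm.pinch_z)
for n in("scene","side","wrist"):
    im=cams.read_camera(n); cv2.imwrite(f"pics/{n}0.png",im[...,::-1]); print(n,cams.get_calibration(n))
E
```

```text
pics
{'time_s': 0.0, 'joint_pos': array([-0.04298157,  0.46842274, -0.01161747,  1.60369272,  0.00597369,
        1.07139519, -0.05629346]), 'qvel': array([-6.72246547e-04, -5.29958077e-05,  9.28936026e-04,  4.39417890e-04,
       -3.93869775e-04, -6.03911185e-04,  5.07726438e-04]), 'joint_torque': array([-1.81076980e-04, -5.32374322e+01,  2.12178100e-02, -2.51299274e+01,
        1.13576866e-02,  7.69772858e-03, -1.10212341e-06]), 'tcp_pos': array([ 6.49402453e-01, -6.62653800e-05,  2.30280168e-01]), 'ee_rot': array([ 4.98323203e-05,  9.99999556e-01, -3.75205634e-05, -9.40325306e-04]), 'contact_force': array([0.2433656 , 0.02940703, 0.02106808]), 'moment': array([-0.00981151, -0.0117915 , -0.01130243]), 'grip_width': 0.08570564477864138}
0.0187
scene {'vertical_fov': 44.21609211669729, 'cx': 252.82847200571248, 'cy': 188.92516495017415, 'k1': -0.07485669923571864, 'rvec': array([ 2.15465579,  1.04129911, -0.43456282]), 'tvec': array([-0.3898789 , -0.15198836,  1.72166048])}
side {'vertical_fov': 43.55073859493944, 'cx': 260.5622401101593, 'cy': 193.57872781656474, 'k1': 0.03148245109277992, 'rvec': array([ 2.17675679, -0.08632886,  0.06466735]), 'tvec': array([-0.41541151,  0.17658775,  1.58630943])}
wrist {'vertical_fov': 66.81104399285591, 'cx': 256.8899491521167, 'cy': 190.1824507089998, 'k1': 0.021181733527796773, 'mount': array([[ 9.99999244e-01, -5.35283874e-05,  1.22810663e-03,
         3.88172681e-04],
       [-3.33742463e-04,  9.49704488e-01,  3.13147369e-01,
        -8.04195236e-02],
       [-1.18310065e-03, -3.13147542e-01,  9.49703752e-01,
        -1.42790610e-01],
       [ 0.00000000e+00,  0.00000000e+00,  0.00000000e+00,
         1.00000000e+00]])}
```

View pics/scene0.png

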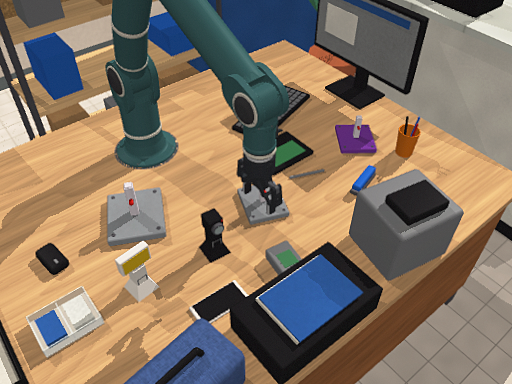

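View pics/side0.png

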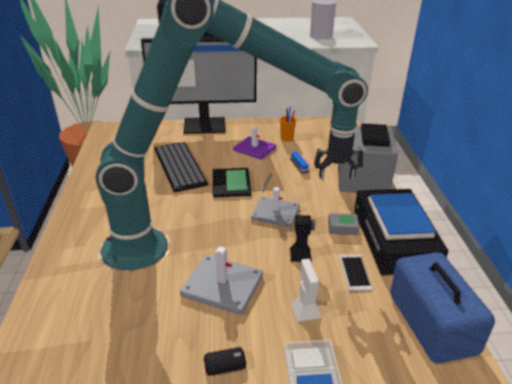

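View pics/wrist0.png

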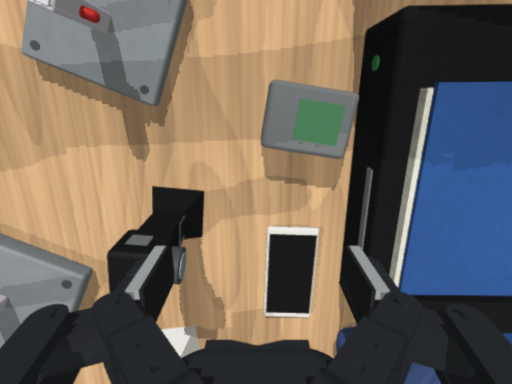

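The scene picture shows a large grey stand at (135,215), a smaller grey one at (263,203), half hidden by the gripper, and a purple one at (355,138). The camera head is at (212,233) and the lamp head at (138,270). Next I'll measure them.

```bash
cat > h.py <<'E'
import numpy as np,cv2
from scipy.spatial.transform import Rotation as R
from plant import observe,cams
def pose(n,st=None):
    c=cams.get_calibration(n)
    if n=="wrist":
        st=st or observe(); q=st["ee_rot"]
        T=np.eye(4);T[:3,:3]=R.from_quat([q[1],q[2],q[3],q[0]]).as_matrix();T[:3,3]=st["tcp_pos"]
        M=np.linalg.inv(T@c["mount"])
        rv,tv=cv2.Rodrigues(M[:3,:3])[0],M[:3,3]
    else: rv,tv=c["rvec"],c["tvec"]
    f=192/np.tan(np.radians(c["vertical_fov"])/2)
    K=np.array([[f,0,c["cx"]],[0,f,c["cy"]],[0,0,1]]);D=np.array([c["k1"],0,0,0,0.])
    return np.array(rv,float).ravel(),np.array(tv,float),K,D
def proj(n,P,st=None):
    rv,tv,K,D=pose(n,st);return cv2.projectPoints(np.array(P,float).reshape(-1,3),rv,tv,K,D)[0].reshape(-1,2)
def ray(n,p,st=None):
    rv,tv,K,D=pose(n,st);u=cv2.undistortPoints(np.array(p,float).reshape(-1,1,2),K,D).reshape(-1,2)
    Rm=cv2.Rodrigues(rv)[0];d=np.c_[u,np.ones(len(u))]@Rm;return -Rm.T@tv,d
def onz(n,p,z,st=None):
    o,d=ray(n,p,st);return o+d*((z-o[2])/d[:,2])[:,None]
E
python3 - <<'E'
from h import *
from plant import recognise,cut_out
np.set_printoptions(precision=4,suppress=True)
res={}
for n in("scene","side","wrist"):
    for q in("stand","button","camera_head","lamp_head"):
        for r in cut_out(q,n)[:4]:
            if r["p"]>.2:
                e=r["extent"];print(n,q,round(r["p"],2),np.round(e,1), onz(n,[e[:2]],dict(stand=.02,button=.071,camera_head=.075,lamp_head=.078)[q])[0])
                np.save(f"pics/m_{n}_{q}_{int(e[0])}.npy",r["mask"])
print(observe()["time_s"])
E
```

```text
scene stand 0.96 [263.1 204.2  50.8  37.4] [0.5013 0.1413 0.02  ]
scene stand 0.7 [357.1 133.3  41.9  39.5] [0.4377 0.6454 0.02  ]
scene stand 0.62 [134.7 213.9  55.4  64. ] [ 0.2861 -0.1976  0.02  ]
scene camera_head 0.59 [214.8 234.5  31.6  54.2] [ 0.5478 -0.0738  0.075 ]
scene lamp_head 0.71 [136.4 270.2  39.   62. ] [ 0.5218 -0.3088  0.078 ]
side stand 0.8 [220.5 279.2  89.   69.5] [ 0.2798 -0.1883  0.02  ]
side stand 0.71 [276.4 206.2  46.5  36.4] [0.4892 0.1681 0.02  ]
side stand 0.64 [254.7 142.8  40.   34.5] [0.4469 0.6488 0.02  ]
side camera_head 0.69 [303.6 236.8  25.9  48.1] [ 0.5465 -0.0751  0.075 ]
wrist stand 0.83 [105.   51.9 166.  103.7] [0.4842 0.1234 0.02  ]
wrist stand 0.73 [ 48.7 288.5  93.6 112. ] [ 0.3555 -0.1832  0.02  ]
wrist button 0.66 [89.8 13.6 21.5 15. ] [0.5    0.1482 0.071 ]
wrist camera_head 0.95 [157.2 238.4  96.  104.9] [ 0.5372 -0.0761  0.075 ]
wrist lamp_head 0.73 [180.8 341.4  35.9  35.1] [ 0.5534 -0.2212  0.078 ]
0.75
```

```bash
python3 -m creep '{"xyz":[[-1.5,-0.6,-1.5],[-1.5,-0.6,-1.5],[-1.5,-0.6,-1.5],[-1.5,-0.6,-1.5],[-1.5,-0.6,-1.5],[-1.5,-0.6,-1.5],[-1.5,-0.6,-1.0],[0,0,0]],"yaw":[0,0,0,0,0,0,0,0]}' -1
python3 - <<'E'
from h import *
import pickle
st=observe();im={n:cams.read_camera(n) for n in("wrist","scene","side")}
pickle.dump((st,im),open("pics/v1.pkl","wb"))
cv2.imwrite("pics/wrist1.png",cv2.resize(im["wrist"][...,::-1],(800,600),interpolation=cv2.INTER_CUBIC))
a=im["scene"][170:300,170:330];b=im["side"][170:300,210:370]
cv2.imwrite("pics/zoom1.png",cv2.resize(np.vstack([a,b])[...,::-1],(640,1040)[:2] if 0 else (369,600),interpolation=cv2.INTER_CUBIC))
from plant import cut_out
for n in im:
  for q in("stand","button","camera_head"):
    for r in cut_out(q,n)[:3]:
      if r["p"]>.3: e=r["extent"];print(n,q,round(r["p"],2),np.round(e,1));np.save(f"pics/m1_{n}_{q}_{int(e[0])}.npy",r["mask"])
E
```

```text
time_s: 1.42
tcp_pos: [0.5441, 0.0437, 0.3342]
ee_rot: [-0.001, 1.0, 0.001, 0.002]
contact_force: [0.3, 0.4, 0.7]
grip_width: 0.0851
wrist stand 0.57 [216.   68.7 122.3 127.3]
wrist button 0.6 [222.5  76.9   9.8  11.4]
wrist camera_head 0.55 [219.1  74.5  10.3   6.1]
scene stand 0.83 [135.8 213.5  57.1  67.4]
scene stand 0.69 [357.1 134.   49.4  37.6]
scene stand 0.59 [264.5 201.4  54.2  42.6]
scene camera_head 0.75 [213.3 235.2  29.8  55.2]
side stand 0.97 [276.8 205.7  48.   39.8]
side stand 0.89 [220.8 281.3  84.2  67.2]
side stand 0.78 [253.7 142.2  41.6  35.2]
side camera_head 0.8 [303.6 236.8  23.8  47.8]
```

View pics/wrist1.png

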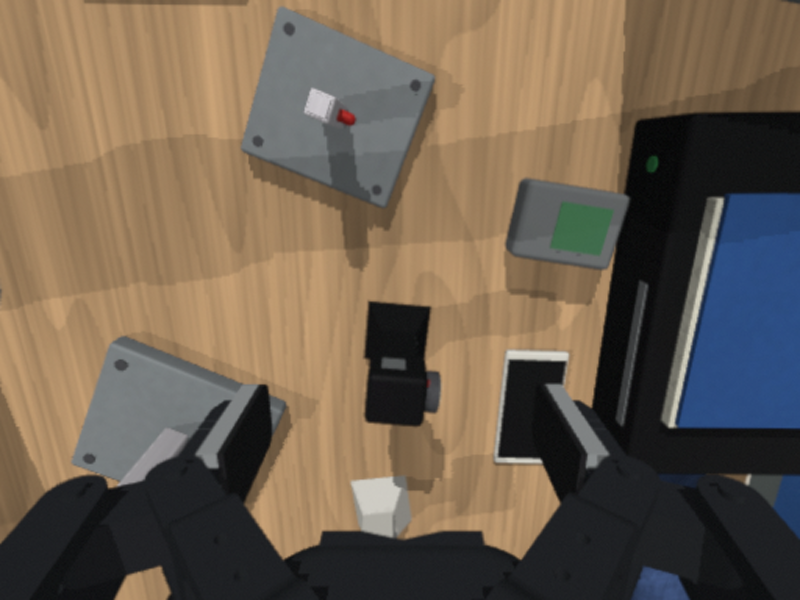

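View pics/zoom1.png

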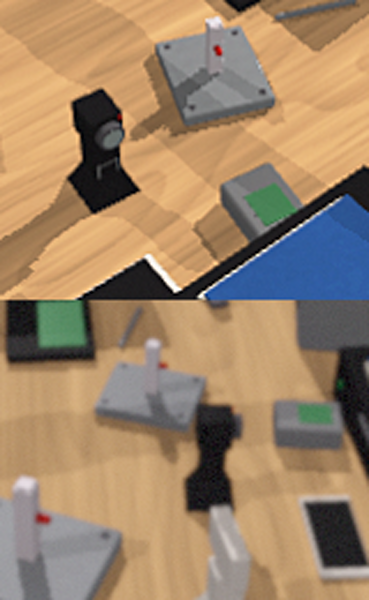

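The wrist view, in 800-wide pixels, shows the small stand's plate corners at (282,8), (435,75), (386,207) and (242,150), with the red button facing lower right at (346,117). The camera head is at (395,365) with its lens to the right. I'll fit both poses.

```bash
cat > fit.py <<'E'
from h import *
import pickle
from scipy.optimize import least_squares
np.set_printoptions(precision=4,suppress=True)
st,im=pickle.load(open("pics/v1.pkl","rb"))
def tr(v,P):
    c,s=np.cos(v[2]),np.sin(v[2]);P=np.array(P,float);return np.c_[v[0]+c*P[:,0]-s*P[:,1],v[1]+s*P[:,0]+c*P[:,1],P[:,2]]
def fit(n,M,px,x0):
    f=lambda v:(proj(n,tr(v,M),st)-px).ravel();r=least_squares(f,x0);return r.x,np.abs(r.fun).reshape(-1,2)
s=lambda p:(np.array(p,float)+.5)/1.5625-.5
# stand: image corners -> stand frame
S=[(-.075,.065,.02),(.075,.065,.02),(.075,-.065,.02),(-.075,-.065,.02)]
v,e=fit("wrist",S,s([(282,8),(435,75),(386,207),(242,150)]),[.5,.15,-.35]);print("stand wrist",v,np.degrees(v[2]),e.max())
print("post top,button tip",proj("wrist",tr(v,[(0,0,.11),(.025,0,.071)]),st)*1.5625)
# post top corners at .11
H=[(-.035,.035,0),(.035,.035,0),(.025,-.023,.15),(-.025,-.023,.15)]
h,e=fit("wrist",H,s([(369,302),(430,307),(420,425),(366,418)]),[.54,-.07,0]);print("head wrist",h,np.degrees(h[2]),e)
for n in("scene","side"):
    I=cv2.resize(im[n],None,fx=4,fy=4,interpolation=cv2.INTER_CUBIC)[...,::-1].copy()
    def dr(P,c,closed=True):
        p=((proj(n,P)+.5)*4-.5);cv2.polylines(I,[np.round(p).astype(int)],closed,c,1)
    def box(v,a,b,z,c):
        dr(tr(v,[(i*a,j*b,z) for i,j in((-1,-1),(1,-1),(1,1),(-1,1))]),c)
    box(v,.075,.065,.02,(0,255,0));box(v,.01,.01,.11,(0,255,0));dr(tr(v,[(.01,0,.071),(.025,0,.071)]),(255,255,0))
    for z,a in((0,.035),(.041,.018)):box(h,a,a,z,(0,255,255))
    for z in(.1,.15):box(h,.025,.023,z,(0,255,255))
    dr(tr(h,[(.025,0,.12),(.037,0,.12)]),(255,0,255))
    r0,c0=(175,190) if n=="scene" else (180,240)
    cv2.imwrite(f"pics/ov_{n}.png",I[r0*4:r0*4+420,c0*4:c0*4+480])
pickle.dump((v,h),open("pics/poses.pkl","wb"))
E
python3 fit.py; python3 -c "
import cv2,numpy as np
cv2.imwrite('pics/ov.png',cv2.resize(np.hstack([cv2.imread('pics/ov_scene.png'),cv2.imread('pics/ov_side.png')]),(800,350)))"
```

```text
stand wrist [ 0.4859  0.1528 -0.3716] -21.29042545513714 2.4281931752268546
post top,button tip [[321.155  106.0221]
 [357.4398 122.1222]]
head wrist [ 0.541  -0.0718 -0.1088] -6.2353419504834005 [[0.2756 2.6987]
 [0.917  1.6967]
 [1.6251 1.415 ]
 [2.0858 2.3088]]
```

View pics/ov.png

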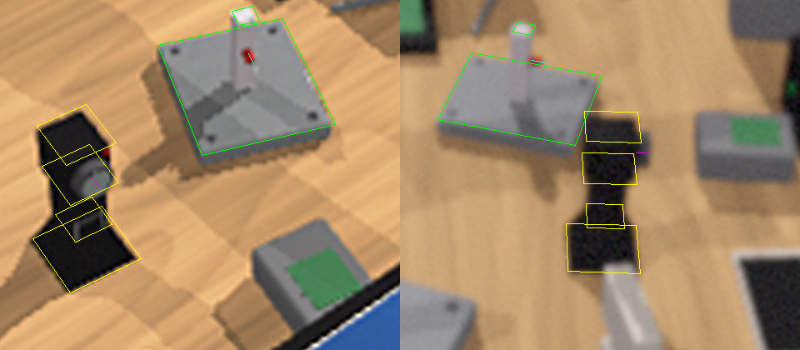

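```bash
cat > fit2.py <<'E'
from fit import *
from scipy.optimize import minimize
def boxp(a0,a1,b0,b1,za,zb,a2=None):
    return [(x,y,z) for z,k in((za,1),(zb,a2 or 1)) for x in(a0*k,a1*k) for y in(b0*k,b1*k)]
lens=[(x,.018*np.cos(t),.125+.018*np.sin(t)) for x in(.025,.037) for t in np.linspace(0,6.28,16)]
parts=[boxp(-.035,.035,-.035,.035,0,.041,18/35),boxp(-.018,.018,-.018,.018,.041,.1),boxp(-.025,.025,-.023,.023,.1,.15),lens]
def sil(n,v,sc=4):
    M=np.zeros((384*sc,512*sc),np.uint8)
    for P in parts:
        q=(proj(n,tr(v,P),st)+.5)*sc-.5;cv2.fillConvexPoly(M,cv2.convexHull(np.round(q).astype(np.int32)),255)
    return cv2.resize(M,(512,384),interpolation=cv2.INTER_AREA)/255.
T={}
for n in("scene","side","wrist"):
    g=im[n].astype(float); m=(g.max(2)<75)
    roi=cv2.dilate((sil(n,h)>0).astype(np.uint8),np.ones((15,15)))>0
    k,l=cv2.connectedComponents((m&roi).astype(np.uint8)); 
    c=np.bincount(l[(sil(n,h)>.5)&(l>0)]).argmax(); T[n]=cv2.morphologyEx((l==c).astype(np.uint8),cv2.MORPH_CLOSE,np.ones((5,5)))
    T[n]=np.where(roi,T[n],0)
def cost(v,ns=("scene","side","wrist")):
    return sum(1-np.minimum(a:=sil(n,v),T[n]).sum()/np.maximum(a,T[n]).sum() for n in ns)
if __name__=="__main__":
  for ns in(("scene","side","wrist"),("scene","side"),("wrist",)):
    r=min((minimize(cost,h+np.array([0,0,y]),args=(ns,),method="Nelder-Mead",options=dict(initial_simplex=h+np.array([0,0,y])+np.array([[0,0,0],[.006,0,0],[0,.006,0],[0,0,.1]]),xatol=1e-4)) for y in(-.1,0,.1)),key=lambda r:r.fun)
    print(ns,r.x,np.degrees(r.x[2]),r.fun)
    if len(ns)==3: pickle.dump((v,r.x),open("pics/poses.pkl","wb"));best=r.x
  I=[]
  for n in("scene","side","wrist"):
    a=im[n][...,::-1].copy();M=(sil(n,best)>.5).astype(np.uint8);M=cv2.resize(M,None,fx=4,fy=4,interpolation=0);a=cv2.resize(a,None,fx=4,fy=4)
    cs,_=cv2.findContours(M,0,2);cv2.drawContours(a,cs,-1,(0,255,255),1)
    cs,_=cv2.findContours(cv2.resize(T[n].astype(np.uint8),None,fx=4,fy=4,interpolation=0),0,2);cv2.drawContours(a,cs,-1,(255,0,255),1)
    x,y=np.mean(np.argwhere(M),0).astype(int);I.append(a[x-170:x+170,y-130:y+130])
  cv2.imwrite("pics/ov2.png",np.hstack(I))
E
python3 fit2.py
```

```text
stand wrist [ 0.4859  0.1528 -0.3716] -21.29042545513714 2.4281931752268546
post top,button tip [[321.155  106.0221]
 [357.4398 122.1222]]
head wrist [ 0.541  -0.0718 -0.1088] -6.2353419504834005 [[0.2756 2.6987]
 [0.917  1.6967]
 [1.6251 1.415 ]
 [2.0858 2.3088]]Traceback (most recent call last):
  File "fit2.py", line 23, in <module>
    r=min((minimize(cost,h+np.array([0,0,y]),args=(ns,),method="Nelder-Mead",options=dict(initial_simplex=h+np.array([0,0,y])+np.array([[0,0,0],[.006,0,0],[0,.006,0],[0,0,.1]]),xatol=1e-4)) for y in(-.1,0,.1)),key=lambda r:r.fun)
  File "fit2.py", line 23, in <genexpr>
    r=min((minimize(cost,h+np.array([0,0,y]),args=(ns,),method="Nelder-Mead",options=dict(initial_simplex=h+np.array([0,0,y])+np.array([[0,0,0],[.006,0,0],[0,.006,0],[0,0,.1]]),xatol=1e-4)) for y in(-.1,0,.1)),key=lambda r:r.fun)
           ~~~~~~~~^^^^^^^^^^^^^^^^^^^^^^^^^^^^^^^^^^^^^^^^^^^^^^^^^^^^^^^^^^^^^^^^^^^^^^^^^^^^^^^^^^^^^^^^^^^^^^^^^^^^^^^^^^^^^^^^^^^^^^^^^^^^^^^^^^^^^^^^^^^^^^^^^^^^^^^^^^^^^^^^^^^^^^^^^^
    res = _minimize_neldermead(fun, x0, args, callback, bounds=bounds,
 
[... 160 characters left out ...]
n sum(1-np.minimum(a:=sil(n,v),T[n]).sum()/np.maximum(a,T[n]).sum() for n in ns)
  File "fit2.py", line 20, in <genexpr>
    return sum(1-np.minimum(a:=sil(n,v),T[n]).sum()/np.maximum(a,T[n]).sum() for n in ns)
                               ~~~^^^^^
  File "fit2.py", line 10, in sil
    q=(proj(n,tr(v,P),st)+.5)*sc-.5;cv2.fillConvexPoly(M,cv2.convexHull(np.round(q).astype(np.int32)),255)
       ~~~~^^^^^^^^^^^^^^
  File "h.py", line 16, in proj
    rv,tv,K,D=pose(n,st);return cv2.projectPoints(np.array(P,float).reshape(-1,3),rv,tv,K,D)[0].reshape(-1,2)
              ~~~~^^^^^^
  File "h.py", line 5, in pose
    c=cams.get_calibration(n)
ValueError: time passes only in moves, steps and waits
```

```bash
sed -i 's/^def pose(n,st=None):/_C={}\ndef pose(n,st=None):/; s/    c=cams.get_calibration(n)/    if n not in _C: _C[n]=cams.get_calibration(n)\n    c=_C[n]/' h.py; python3 fit2.py|grep "("; python3 -c "
from plant import observe;print(observe()['time_s'])"
```

```text
('scene', 'side', 'wrist') [ 0.5402 -0.0747 -0.1283] -7.351628072039834 0.48431345675635695
('scene', 'side') [ 0.539  -0.0746 -0.1838] -10.53080681686634 0.3653365142083017
('wrist',) [ 0.5402 -0.0745 -0.0975] -5.587759197994198 0.10733047510718341
2.0167
```

```bash
ls -la pics/ov2.png
```

```text
-rw-r--r-- 1 agent agent 281378 Dec  6 21:02 pics/ov2.png
```

View pics/ov2.png

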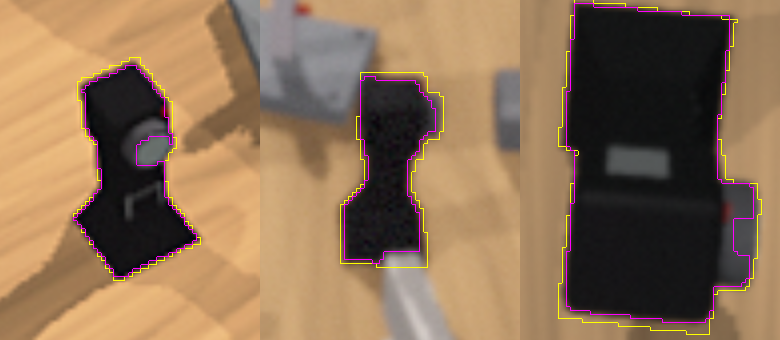

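```bash
python3 -c "
from h import *
print(onz('side',[[307,290]],.078),onz('scene',[[142,290]],.02),onz('side',[[307,312]],.0))
st=observe();print(st['tcp_pos'],st['ee_rot'])"
```

```text
[[ 0.51843    -0.30575136  0.078     ]] [[ 0.54564904 -0.31632628  0.02      ]] [[ 0.52210469 -0.31586788  0.        ]]
[0.54509279 0.04184398 0.33092189] [ 7.05797300e-05  9.99999953e-01 -1.09530655e-04 -2.76238872e-04]
```

```bash
python3 -m creep '{"xyz":[[-0.1,2.9,1.5],[-0.1,2.9,1.5],[-0.1,2.9,1.5],[-0.2,2.95,1.5],[0,0,1],[0,0,1],[0,0,1],[0,0,1]],"yaw":[0,0,0,0,-7,-7,-7,-7]}' -1
python3 -m creep '{"xyz":[[0,0,0],[0,0,0],[0,0,0],[0,0,0],[0,0,0],[0,0,0],[0,0,0],[0,0,0]],"yaw":[-7,-7,-7,-7,-7,-7,-7,-7]}' -1
python3 -m creep '{"xyz":[[0,0,0],[0,0,0],[0,0,0],[0,0,0],[0,0,0],[0,0,0],[0,0,0],[0,0,0]],"yaw":[0,0,0,0,0,0,0,0]}' -1
python3 - <<'E'
from h import *
import pickle
st=observe();print(st['tcp_pos'],st['ee_rot'],R.from_quat(np.roll(st['ee_rot'],-1)).as_matrix())
w=cams.read_camera("wrist");cv2.imwrite("pics/wrist2.png",w[...,::-1]);pickle.dump((st,w),open("pics/v2.pkl","wb"))
E
```

```text
time_s: 2.68
tcp_pos: [0.54, -0.0748, 0.2307]
ee_rot: [-0.0, 0.97, 0.245, 0.0]
contact_force: [-0.0, -0.3, 0.3]
grip_width: 0.0857
time_s: 3.35
tcp_pos: [0.5401, -0.0746, 0.2312]
ee_rot: [-0.0, 0.741, 0.671, -0.0]
contact_force: [-0.4, -1.2, -0.1]
grip_width: 0.0855
time_s: 4.02
tcp_pos: [0.54, -0.0745, 0.2313]
ee_rot: [0.0, 0.743, 0.669, 0.0]
contact_force: [-0.1, -0.1, 0.3]
grip_width: 0.0853
[ 0.54000736 -0.07447188  0.23130813] [2.66062781e-05 7.43263307e-01 6.68998995e-01 6.00983384e-06] [[ 1.04880689e-01  9.94484811e-01  4.45329246e-05]
 [ 9.94484812e-01 -1.04880687e-01 -3.15097950e-05]
 [-2.66653687e-05  4.75920862e-05 -9.99999999e-01]]
```

View pics/wrist2.png

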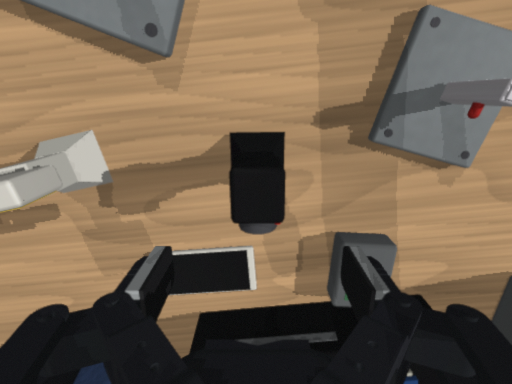

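Jaws line up with the head: its edges run vertical and it is centred at column 257, which is tool x = 0. Before descending I'll check along tool y.

```bash
python3 - <<'E'
from h import *
import pickle
st,w=pickle.load(open("pics/v2.pkl","rb"))
print(proj("wrist",[(.540-.035,-.0745,0),(.540+.025,-.0745,.15),(.541-.035,-.0745,0),(.541+.025,-.0745,.15)],st))
E
python3 -m creep '{"xyz":[[0,0,2.2],[0,0,2.2],[0,0,2.2],[0,0,2.2],[0,0,2.2],[0,0,2.1],[0,0,0],[0,0,0]],"yaw":[0,0,0,0,0,0,0,0]}' -1
python3 -m creep '{"xyz":[[0,0,0],[0,0,0],[0,0,0],[0,0,0],[0,0,0],[0,0,0],[0,0,0],[0,0,0]],"yaw":[0,0,0,0,0,0,0,0]}' 1 60
python3 - <<'E'
from h import *
st=observe();print(st['tcp_pos'],st['grip_width'],st['contact_force'])
for n in("scene","side"): cv2.imwrite(f"pics/{n}3.png",cams.read_camera(n)[150:300,150:350,::-1])
cv2.imwrite("pics/z3.png",cv2.resize(np.hstack([cv2.imread(f"pics/{n}3.png") for n in("scene","side")]),(800,300)))
E
```

```text
[[253.83797524 131.24008681]
 [259.88465411 224.7264338 ]
 [253.92303687 132.0353714 ]
 [260.00461401 225.8000404 ]]
time_s: 4.73
tcp_pos: [0.5394, -0.0744, 0.0997]
ee_rot: [-0.001, 0.743, 0.669, -0.001]
contact_force: [0.3, 0.1, 1.2]
grip_width: 0.085
time_s: 5.4
tcp_pos: [0.541, -0.0746, 0.1018]
ee_rot: [0.001, 0.743, 0.669, 0.001]
contact_force: [-0.8, -0.8, 6.1]
grip_width: 0.0455
[ 0.54101358 -0.07460378  0.10177525] 0.04553260112686223 [-0.79395102 -0.81069386  6.08572224]
```

View pics/z3.png

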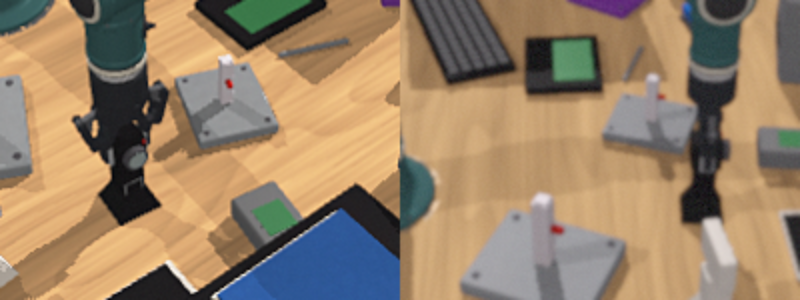

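```bash
python3 -m creep '{"xyz":[[0,0,-1],[0,0,-2],[0,0,-2.5],[0,0,-2.5],[0,0,-2.5],[0,0,-2.5],[0,0,-1.5],[0,0,0]],"yaw":[0,0,0,0,0,0,0,0]}' 
python3 -m creep '{"xyz":[[1.5,-0.5,0],[3,-1.1,0],[3.5,-1.2,0],[3.5,-1.2,0],[3.5,-1.2,0],[3.5,-1.2,0],[2.5,-1,0],[1.04,-0.46,0]],"yaw":[0,0,0,0,0,0,0,0]}'
python3 -m creep '{"xyz":[[0,0,0],[0,0,0],[0,0,0],[0,0,0],[0,0,0],[0,0,0],[0,0,0],[0,0,0]],"yaw":[5,5,4.9,0,0,0,0,0]}'
cat > look.py <<'E'
import sys
from h import *
import pickle
k=sys.argv[1]
st=observe();print(st['time_s'],st['tcp_pos'],st['grip_width'],st['contact_force'],R.from_quat(np.roll(st['ee_rot'],-1)).as_matrix()[:,:2])
im={n:cams.read_camera(n) for n in("wrist","scene","side")}
pickle.dump((st,im),open(f"pics/v{k}.pkl","wb"))
a=im["scene"][100:250,180:350];b=im["side"][100:250,195:365]
cv2.imwrite(f"pics/z{k}.png",cv2.resize(np.hstack([a,b])[...,::-1],(800,353),interpolation=cv2.INTER_CUBIC))
cv2.imwrite(f"pics/w{k}.png",im["wrist"][...,::-1])
E
python3 look.py 4
```

```text
time_s: 6.17
tcp_pos: [0.5417, -0.0746, 0.2492]
ee_rot: [0.003, 0.743, 0.669, 0.002]
contact_force: [-0.0, -0.0, -3.7]
grip_width: 0.045
time_s: 6.83
tcp_pos: [0.4822, 0.1574, 0.2442]
ee_rot: [-0.001, 0.741, 0.671, -0.001]
contact_force: [-0.3, -0.0, -4.3]
grip_width: 0.0453
time_s: 7.5
tcp_pos: [0.4848, 0.1527, 0.2451]
ee_rot: [-0.0, 0.823, 0.567, -0.0]
contact_force: [0.3, 0.6, -3.3]
grip_width: 0.045
7.5 [0.48481021 0.15265491 0.24509676] 0.0450232215011949 [ 0.31971795  0.62058871 -3.31339382] [[ 3.56221826e-01  9.34401367e-01]
 [ 9.34401393e-01 -3.56221874e-01]
 [-2.17627429e-04 -2.49801269e-04]]
```

View pics/z4.png

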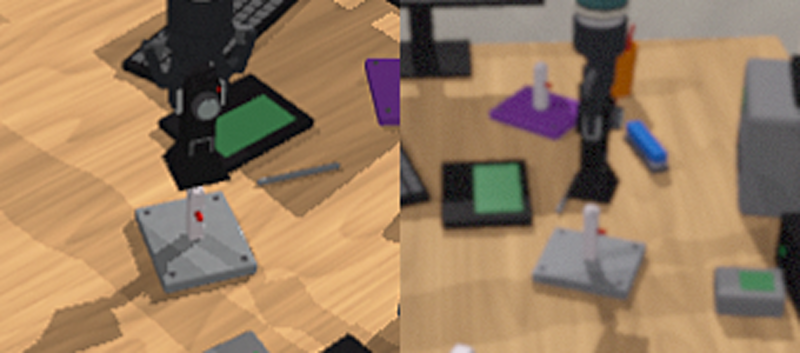

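View pics/w4.png

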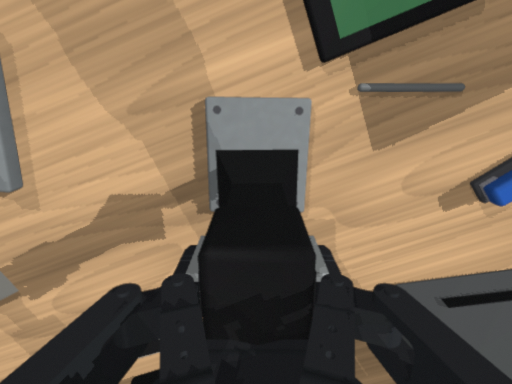

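Run:
```python
from h import *
import pickle
np.set_printoptions(precision=4,suppress=True)
st,im=pickle.load(open("pics/v4.pkl","rb"))
Rm=R.from_quat(np.roll(st['ee_rot'],-1)).as_matrix();t=st['tcp_pos']
# stand back corners (z=.02), in tool xy rel. TCP
for p,z in(((206.5,97.5),.02),((311,98.5),.02),((216,150),.1435),((299,150),.1435),((216,150),.148),((299,150),.148)):
    P=onz("wrist",[p],z,st)[0];print(p,P,"tool",(Rm.T@(P-t))*1e3)
# stand estimate in tool
s=np.array([.4859,.1528,.0]);print("stand axis in tool",Rm.T@(s-t)*1e3)
m=np.load("pics/m1_side_stand_276.npy")
from scipy.optimize import least_squares
```

```text
(206.5, 97.5) [0.3928 0.1233 0.02  ] tool [-60.1637 -75.5074 225.1287]
(311, 98.5) [0.4385 0.2403 0.02  ] tool [ 65.4353 -74.3962 225.1011]
(216, 150) [0.4399 0.133  0.1435] tool [-34.313  -34.9407 101.613 ]
(299, 150) [0.4649 0.1986 0.1435] tool [ 35.8262 -34.9518 101.5977]
(216, 150) [0.4394 0.1339 0.148 ] tool [-33.6821 -35.7737  97.113 ]
(299, 150) [0.4639 0.1982 0.148 ] tool [ 35.1657 -35.7846  97.098 ]
stand axis in tool [  0.5771   1.0278 245.0964]
```

```bash
python3 -m creep '{"xyz":[[0.08,0.04,0.5],[0,0,1],[0,0,1.3],[0,0,1.3],[0,0,1.3],[0,0,1.3],[0,0,1],[0,0,0.3]],"yaw":[-0.3,0,0,0,0,0,0,0]}' 1 90; python3 look.py 5
```

```text
time_s: 8.32
tcp_pos: [0.4842, 0.153, 0.163]
ee_rot: [-0.001, 0.822, 0.569, -0.002]
contact_force: [-0.5, -0.4, -3.7]
grip_width: 0.045
8.3167 [0.48424615 0.15301447 0.1629675 ] 0.04504691513293419 [-0.52250969 -0.36583015 -3.71955613] [[ 0.35166153  0.93612023]
 [ 0.93612446 -0.35166725]
 [-0.00227197 -0.00300919]]
```

View pics/z5.png

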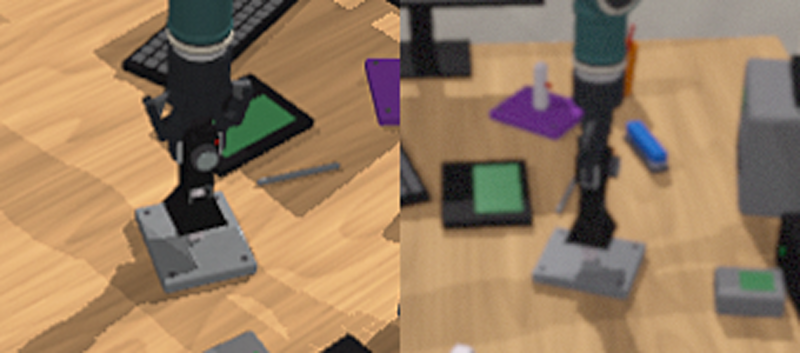

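View pics/w5.png

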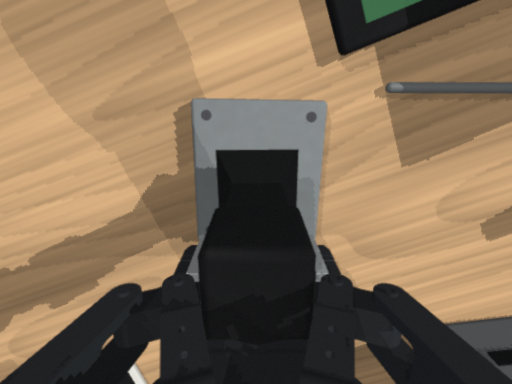

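The post shows through the hole in the scene view, and the tube sits centred over the plate. I'll press down slowly.

```bash
python3 -m creep '{"xyz":[[0,0,0.4],[0,0,0.4],[0,0,0.4],[0,0,0.4],[0,0,0.4],[0,0,0.4],[0,0,0.3],[0,0,0.3]],"yaw":[0,0,0,0,0,0,0,0]}'; python3 look.py 6
```

```text
time_s: 9.13
tcp_pos: [0.4877, 0.1533, 0.1359]
ee_rot: [0.001, 0.822, 0.569, 0.002]
contact_force: [5.9, -1.8, 1.0]
grip_width: 0.0452
9.1333 [0.48771642 0.15334256 0.13593645] 0.04522303232680907 [ 5.9443199  -1.80093772  1.00895912] [[ 0.35233825  0.93586219]
 [ 0.93587043 -0.35234394]
 [ 0.00207355  0.00396336]]
```

View pics/z6.png

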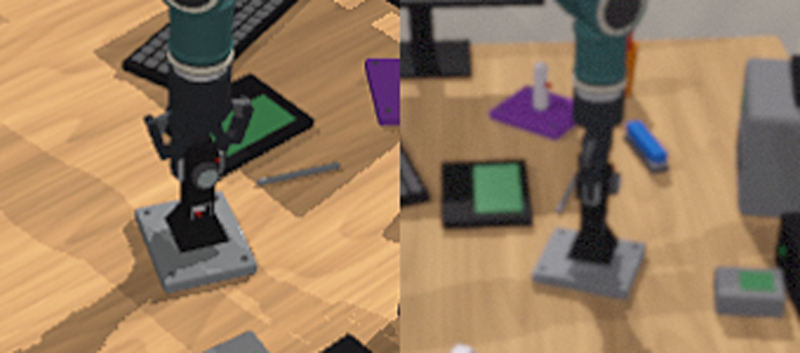

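```bash
python3 -m creep '{"xyz":[[0,0,0.2],[0,0,0.2],[0,0,0.2],[0,0,0.2],[0,0,0.2],[0,0,0.1],[0,0,0],[0,0,0]],"yaw":[0,0,0,0,0,0,0,0]}'; python3 look.py 7
```

```text
time_s: 9.95
tcp_pos: [0.4846, 0.1536, 0.1238]
ee_rot: [-0.0, 0.822, 0.569, -0.001]
contact_force: [-0.3, 0.3, -2.8]
grip_width: 0.0448
9.95 [0.48459378 0.15364856 0.12382158] 0.04484575746246561 [-0.319572    0.27947453 -2.76688622] [[ 3.51446902e-01  9.36206008e-01]
 [ 9.36207387e-01 -3.51447944e-01]
 [-8.96487770e-04 -1.62849505e-03]]
```

View pics/z7.png

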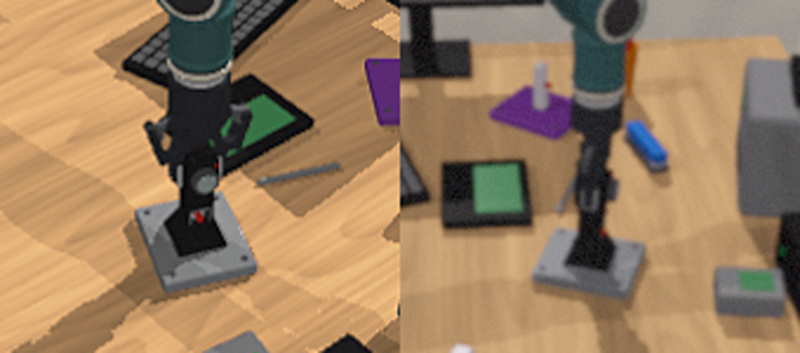

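The side view shows the red button protruding through the hole at about (604,233), and the side load is gone. The head still hangs a few mm above the plate, so I'll press it down until the force shows contact.

```bash
python3 -m creep '{"xyz":[[0,0,0.1],[0,0,0.1],[0,0,0.1],[0,0,0],[0,0,0],[0,0,0],[0,0,0],[0,0,0]],"yaw":[0,0,0,0,0,0,0,0]}'
```

```text
time_s: 10.77
tcp_pos: [0.4856, 0.1536, 0.1219]
ee_rot: [0.0, 0.822, 0.569, 0.0]
contact_force: [-1.6, -0.8, 5.9]
grip_width: 0.0452
```

```bash
python3 -m creep '{"xyz":[[0,0,0.1],[0,0,0],[0,0,0],[0,0,0],[0,0,0],[0,0,0],[0,0,0],[0,0,0]],"yaw":[0,0,0,0,0,0,0,0]}'
python3 -m creep '{"xyz":[[0,0,0],[0,0,0],[0,0,0],[0,0,0],[0,0,0],[0,0,0],[0,0,0],[0,0,0]],"yaw":[0,0,0,0,0,0,0,0]}' -1
python3 look.py 8
```

```text
time_s: 11.43
tcp_pos: [0.4858, 0.1536, 0.1218]
ee_rot: [0.0, 0.822, 0.569, 0.0]
contact_force: [-3.9, -1.5, 13.3]
grip_width: 0.0452
time_s: 12.1
tcp_pos: [0.4855, 0.1535, 0.1202]
ee_rot: [-0.0, 0.822, 0.569, -0.0]
contact_force: [-0.4, 0.3, 0.3]
grip_width: 0.0851
12.1 [0.48550818 0.1534672  0.12017386] 0.08514638277334427 [-0.35663953  0.28444941  0.29443168] [[ 3.51888378e-01  9.36041962e-01]
 [ 9.36041966e-01 -3.51888386e-01]
 [-8.67630945e-05 -9.95082090e-05]]
```

View pics/z8.png

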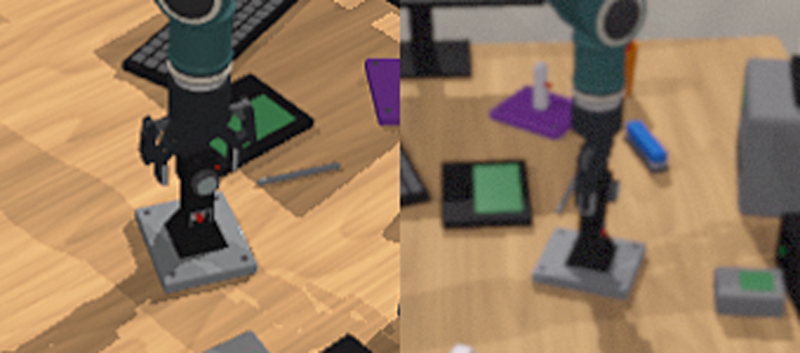

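Fingers are open and the head is standing. I'll back off straight up and take a last look.

```bash
python3 -m creep '{"xyz":[[0,0,-0.5],[0,0,-1.5],[0,0,-2.5],[0,0,-3],[0,0,-3],[0,0,-2.5],[0,0,-1],[0,0,0]],"yaw":[0,0,0,0,0,0,0,0]}'
python3 look.py 9
python3 - <<'E'
import pickle,cv2,numpy as np
from h import *
st,im=pickle.load(open("pics/v9.pkl","rb"))
def tr(v,P):
    c,s=np.cos(v[2]),np.sin(v[2]);P=np.array(P,float);return np.c_[v[0]+c*P[:,0]-s*P[:,1],v[1]+s*P[:,0]+c*P[:,1],P[:,2]]
v=(.4859,.1528,-.3716);out=[]
for n,(r,c) in dict(scene=(130,210),side=(140,225)).items():
    I=cv2.resize(im[n],None,fx=4,fy=4,interpolation=cv2.INTER_CUBIC)[...,::-1].copy()
    for a,b,z in((.035,.035,.02),(.025,.023,.17)):
        p=(proj(n,tr(v,[(i*a,j*b,z) for i,j in((-1,-1),(1,-1),(1,1),(-1,1))]))+.5)*4-.5
        cv2.polylines(I,[np.round(p).astype(int)],True,(0,255,255),1)
    out.append(I[r*4:r*4+440,c*4:c*4+400])
cv2.imwrite("pics/f9.png",np.hstack(out))
cv2.imwrite("pics/g9.png",im["side"][...,::-1])
E
```

```text
time_s: 12.92
tcp_pos: [0.4869, 0.154, 0.2631]
ee_rot: [0.001, 0.822, 0.569, 0.003]
contact_force: [0.7, 0.6, -0.4]
grip_width: 0.0855
12.9167 [0.48694546 0.15402829 0.26309863] 0.08550660940784255 [ 0.73583039  0.64608421 -0.41804566] [[ 0.35200091  0.93598354]
 [ 0.93599413 -0.35201294]
 [ 0.00321719  0.00465775]]
```

View pics/f9.png

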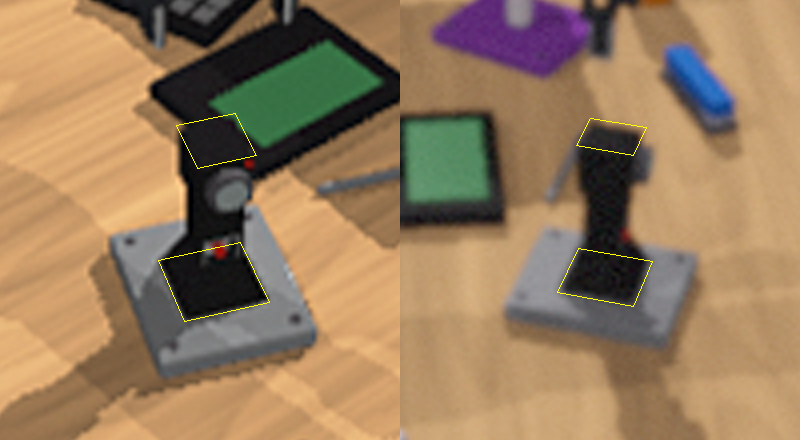

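View pics/g9.png

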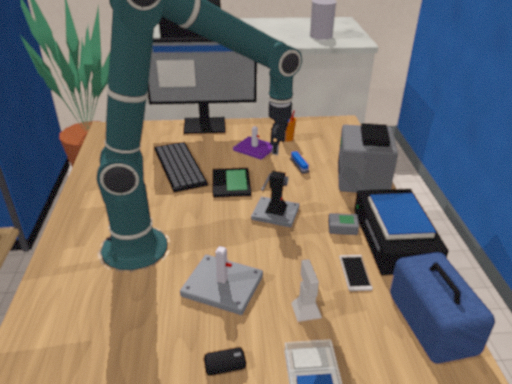

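The head's base and top match the predicted home outline in both views. The red button shows in the hole at (222,250) in the left panel, and the lamp still stands where it was, at (307,290) in the side view. I'm handing in.

```bash
python3 -c "
from plant import arm,observe
print(observe()['time_s'],arm.sign_off())"
```

```text
the job is handed in; nothing more can be done
13.0667 None
```

I put the camera head on the smaller grey stand with its hole facing the same way as the red button, pressed it down by hand onto the plate, let go, and handed in at 13.1 s. Sign-off gives no verdict.

- **Pressing in:** at 9.1 s, with the tube over the post, the wrist force showed a side load of about 6 N. It was gone at the next stop, when the red button showed through the hole.
- **Seating:** I kept pushing until the upward force reached about 13 N, and the tool stopped at 0.122 m, the height I expected for home. I then opened the fingers and backed straight up 14 cm; the force readings stayed near zero.
- **Last pictures:** the head's base and top match the predicted home position to within a few mm in both outside cameras. The lamp head stands where it was.
- **Disagreements:** two measurements of the stand's centre differed by about 2 mm, and the head's yaw estimates ran from -5.6 to -10.5 degrees. The wrist view settled the yaw, and the 2 mm was well within the play around the post. I could not read the button's joint value directly, only see it in the hole.

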